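Slide the tall full tin home into its bay

TASK

Push the tall, heavy aluminium tin back home into the open bay of the desk tidy, square and up against the bay's back board. Only push it, low near its foot, so that it slides standing upright and never tips or leaves the table. Leave the crayons, the sharpener, the bowl and the lamp's switch as they are.

Things in the scene. Friction and masses are not known exactly. Their poses are not given: they have to be found in the camera images.
- tin: tall square aluminium tin with a cream band: 92 x 92 mm in plan, 200 mm tall, full, 0.68 to 0.98 kg. Origin: centre of its underside, on the table; z up; x and y square to its flat sides, x pointing away from the robot at the start (within about 0.35 rad). The flat sides begin 8 mm above the table; under them is a black rubber foot, 68 x 68 mm, centred.
- tin_low (a point): middle of the tin's near side (towards the robot), 20 mm above the table: a good height to push. The tin's x axis points from here into the tin. Rubber on oak, friction 0.5 to 0.72: it takes about 3.5 to 7 N to slide the tin, and pushed more than about 45 mm above the table it tips over instead. It turns freely with whatever pushes it.
- rack: oak desk tidy, fixed. Its open bay for the tin has no floor (the tin slides on the table): a back board and two cheeks, 60 mm high, 12 mm thick. Origin: on the table at the foot of the back board's front face, midway between the cheeks; x points into the board (the way the tin goes home), y to the left cheek, z up. Inner faces of the cheeks: y = +-56 mm, from x = 0 to the mouth at x = -70 mm.
- home (a point): where the tin's origin is when fully home, on the table: 46 mm in front of the bay's back board, midway between the cheeks, with 10 mm of play either side. The tin then sticks out of the mouth by 22 mm. Axes as the rack's.
- pencils (a point): middle of the pencil rack's front lip, on the table; this part of the desk tidy is left of the bay (rack y = 68 to 204 mm, x = -70 to +12 mm), with six angled slots and coloured pencils that slope up and back, away from the robot, to about 130 mm high.
- crayon_red: stubby hexagonal red crayon lying on the table, 59 mm long, 15 mm across flats. Origin near its middle, on the table; x along it. Bystander, beside the tin's way.
- crayon_yellow: the same in yellow. Bystander.
- crayon_black: the same in black. Bystander.
- sharpener: small metal pencil sharpener, 26 x 16 x 12 mm, lying left of the tin's way. Origin: centre of its underside. Bystander.
- bowl: turquoise ceramic bowl, 124 mm across the rim, 55 mm high, loose, standing farther left. Origin: centre of its underside. Bystander.
- lamp_switch (a joint): toggle switch on the foot of the turquoise table lamp (fixed, 330 mm tall, at the right-hand back of the table); rad, 0 to 0.7. Bystander: stays as it is.
- lamp_switch_tip (a point): tip of the lamp's toggle switch, 44 mm above the table, on the lamp's round foot (140 mm across).
Things that resemble listed ones, but are neither listed nor needed, are in the scene too. What is shaped like the tin but pink or red is not meant.

How it is judged:
At the end, for the whole second after the job is handed in: The tin stands in the bay at rest, upright (within 0.03 rad) on the table, within 7 mm of touching the back board, between the cheeks and square to the bay within 0.1 rad (x of tin in the frame of rack between -0.053 and -0.038 m and y of tin in the frame of rack between -0.018 and 0.018 m and (angle between the x axis of tin and the x axis of rack, either way round below 0.1 rad or angle between the y axis of tin and the x axis of rack, either way round below 0.1 rad) and angle between tin's own z axis and vertical below 0.03 rad and height (world z) of tin below 0.004 m and linear speed of tin below 0.01 m/s).
It fails at once if the tin tips more than 0.12 rad (angle between tin's own z axis and vertical above 0.12 rad).
It fails at once if the tin is lifted more than 8 mm (height (world z) of tin above 0.008 m).
It fails at once if a crayon, the sharpener or the bowl is moved more than 15 mm (distance of any of crayon_red, crayon_yellow, crayon_black, sharpener, bowl from where it was at the start of the episode above 0.015 m).
It fails at once if the lamp's switch is moved more than 5 mm (distance of lamp_switch_tip from where it was at the start of the episode above 0.005 m).
It also fails if it takes over 48 s, if anything falls off the work surface, if the arm or the gripper's body presses on something with over 40 N, if the wrist force passes 120 N, or if a joint passes its speed limit or range.

ROBOT

A 7-joint arm with a two-finger parallel gripper is mounted at the origin on the work surface. World frame = base frame: x ahead of the robot, y to its left, z up, the work surface at z = 0. Lengths are in m, angles in rad, forces in N, time in s.
With the tool pointing down it reaches from about 0.425 to 0.95 m from the base axis. Payload 16.7 kg.
Tool frame: the origin (TCP) lies midway between the tips of the shut fingers; the grasp point (between the pads) lies 19 mm behind it; z points along the fingers, y is the line along which they close (so a half turn about z gives the same grasp; the last joint's range is limited). The gripper opens to 94 mm and grips with 3 to 60 N. Pads are 16 mm wide; open, the fingers measure 119 mm over their backs; the gripper's body (75 mm by 177 mm) begins 78 mm behind the grasp point.
Start: joints at [-1.321, 0.426, 0.074, 1.606, -0.034, 1.111, -0.067], TCP at [0.263, 0.622, 0.205] pointing down, gripper open.
Joint ranges: [-2.85, 2.85], [-0.5, 2.14], [-1.23, 1.37], [0.21, 2.46], [-1.02, 4.16], [0.16, 2.05], [-2.73, 2.73]. Speed limits (rad/s): [1.89, 1.89, 2.39, 2.39, 3.01, 3.01, 3.01].

INTERFACE

Orientations are given as a 3x3 rotation matrix whose columns are the frame's x, y, z axes.
In Python, from bench import readout, optics, job gives the robot as it stands.
- The arm moves only by the tool apply_moves, never from a script. Its argument "plan" is a list that holds one entry, the list of rows, each a list of 7 numbers: the turn, a rotation vector about the tool's x, y, z in rad, then the shift along the tool's x, y, z in units of 40 mm (1.0 is 40 mm), then the closure, from 0 (fully open) to 1 (shut). A call has exactly 8 rows; each row is the pose to reach, as a shift and turn from the pose commanded when the call began, along the tool's axes at that moment; what a row does not reach only later rows make up. A row lasts 1/8 s, in which the tool goes at most 62.5 mm and 10.7 degrees, less where a joint would pass 70% of its speed; a pose out of reach is approached as far as the arm can. A call with a gripper value outside its range is refused whole. The fingers move at their own pace and stop on an object; "grip_force" is the grip in N (left out, the last holds). Time passes only in rows, so rows that repeat a pose let the fingers close, or fill a call up. It gives the time, the measured TCP pose, the force, the opening and the grip force at its end, in the units of the state.
- readout.read_state(): the state, without advancing time (a new reading comes with each control period).
- optics.grab_frame(name): name is "side" or "top"; returns a dict with "color" (384x512x3 uint8, red, green, blue), "range_z" (384x512 float32, m along the optical axis (not along the pixel's ray), 0 where there is no reading), "camera_matrix" (3x3 intrinsics, pixels), "rvec" (rotation vector, rad) and "tvec" (3), from world to camera coordinates, as OpenCV has them. Camera axes: x right, y down, z forward; pixel columns grow to the right and rows downward; lengths in m; the calibration is good to about 2 mm. A picture is of the moment at which its call begins.
- job.finish_job(): hands the job in; it is judged then, once.
The state is a dict: "time_s": time; "q": joint angles; "qvel": joint speeds; "tau": joint torques, N m; "tcp_pos": TCP position; "tcp_rot": TCP orientation; "ft_force": force on the tool from outside, world axes, zero at the start; "moment": the same for the moment, N m; "finger_gap": finger opening in m; "grip_force": force on a finger pad.
Only numpy, scipy, OpenCV 4.12 (cv2) and the standard library are available. Lean on these libraries where they do the work, as an engineer would, in place of code of your own. Each camera call takes 0.05 s, during which the arm holds its last target. There are 200 camera calls.

## Working session

There is one attempt and no reset: what is moved stays moved. The work goes in short steps, Python scripts to look and compute and a tool call to move; the robot and the scene stay as the last step left them, time stands still between calls to the robot, and variables do not carry over. Pictures are saved under pics/ and viewed, at most 10 in all, crops included, and the job is handed in when it is done.

Besides the shell and the picture viewer there is one more tool, called after "Request:" by a JSON object that holds its "fn" and its "kwargs". apply_moves: Moves the arm, as the interface text tells. Its arguments: {"type":"object","properties":{"plan":{"type":"array","items":{"type":"array","items":{"type":"array","items":{"type":"number"}}}},"grip_force":{"type":"number"}},"required":["plan"]}

```bash
mkdir -p pics
cat > h.py <<'E'
import numpy as np, cv2
from bench import readout, optics, job
def grab(n):
    f=optics.grab_frame(n); K=f["camera_matrix"]; R=cv2.Rodrigues(np.array(f["rvec"],float))[0]; t=np.array(f["tvec"],float).ravel()
    z=f["range_z"]; v,u=np.mgrid[:384,:512]
    c=np.stack([(u-K[0,2])/K[0,0]*z,(v-K[1,2])/K[1,1]*z,z],-1)
    P=(c-t)@R; P[z==0]=np.nan
    return f["color"],P
def save(n,c): cv2.imwrite("pics/"+n,c[...,::-1])
E
python3 - <<'E'
from h import *
for n in("top","side"):
    c,P=grab(n); save(n+"0.png",c); np.save(n+"P.npy",P); np.save(n+"C.npy",c)
s=readout.read_state(); print(s["tcp_pos"],s["tcp_rot"],s["time_s"])
E
```

```text
[0.26260453 0.62141366 0.20486742] [[-9.21122153e-01  3.89273491e-01 -3.57471820e-04]
 [ 3.89273647e-01  9.21121561e-01 -1.04766358e-03]
 [-7.85526588e-05 -1.10418049e-03 -9.99999387e-01]] 0.1
```

View pics/top0.png

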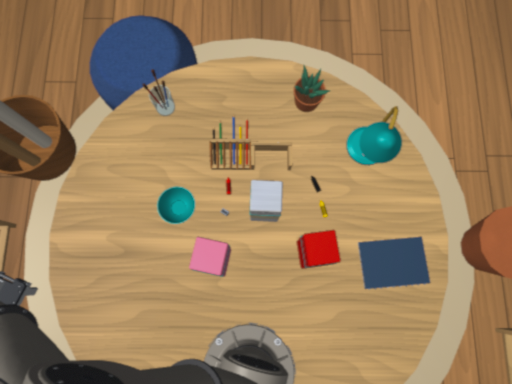

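View pics/side0.png

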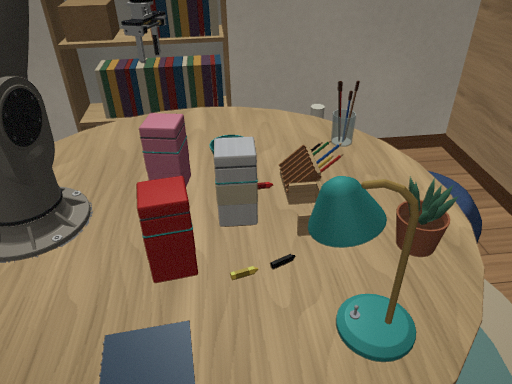

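The top view shows the silver tin near pixel (266,195). The bay is at about (272,155), with a red crayon at (228,186), a black one at (316,184) and a yellow one at (323,210). The pink tin (210,256) and red tin (319,249) stand between the tin and the robot. Next I'll measure.

Run:
```python
from h import *
P=np.load("topP.npy")
print("table",np.nanmedian(P[120:135,320:340],axis=(0,1)))
def top(u0,u1,v0,v1,z0,z1,name):
    Q=P[v0:v1,u0:u1].reshape(-1,3); Q=Q[(Q[:,2]>z0)&(Q[:,2]<z1)]
    r=cv2.minAreaRect(Q[:,:2].astype(np.float32)*1000); print(name,len(Q),r,np.median(Q[:,2]),Q.min(0),Q.max(0)); return Q
top(240,295,170,228,.185,.215,"tin")
top(185,235,230,280,.15,.25,"pink"); top(290,345,225,275,.15,.25,"red")
B=top(253,296,138,175,.045,.075,"bay")
top(205,256,160,175,.01,.075,"lip")
for n,b in dict(redc=(222,234,174,198),black=(308,324,174,194),yel=(317,331,199,220),sharp=(219,231,206,217)).items(): top(b[0],b[1],b[2],b[3],.006,.03,n)
top(155,198,183,225,.03,.07,"bowl")
# bay points in rough form
print(np.round(B[np.argsort(-B[:,1])][::3]*1000).astype(int).tolist())
```

```text
table [ 0.8016529 -0.2806596 -0.0015552]
tin 998 ((510.5555419921875, -48.01768112182617), (91.5608901977539, 92.92632293701172), 87.27677917480469) 0.19868830384389102 [ 0.46287642 -0.09562893  0.18612723] [ 0.55740345 -0.00293068  0.20537386]
pink 1145 ((338.9814453125, 112.59933471679688), (92.70112609863281, 91.82452392578125), 78.1689224243164) 0.1988321255316426 [0.2859992  0.05895371 0.15073811] [0.3907374  0.16475349 0.20584814]
red 1155 ((362.90716552734375, -203.8078155517578), (92.02313232421875, 93.02891540527344), 7.930845260620117) 0.1985656299156025 [ 0.3120343  -0.25417942  0.1500571 ] [ 0.41210475 -0.15271459  0.20636014]
bay 294 ((682.9911499023438, -74.83570861816406), (84.4279556274414, 126.74888610839844), 0.259736567735672) 0.057854045729284244 [ 0.64104294 -0.13805553  0.04506142] [ 0.72547906 -0.01128386  0.06627457]
lip 372 ((656.48974609375, 58.46921920776367), (35.50432205200195, 146.81126403808594), 0.40270233154296875) 0.02469630616736083 [ 0.63860898 -0.01492765  0.01002228] [0.67454012 0.13179614 0.0622382 ]
redc 77 ((585.582763671875, 71.98841094970703
[... 1887 characters left out ...]
6], [718, -111, 63], [714, -111, 55], [720, -115, 57], [716, -118, 59], [721, -118, 53], [715, -121, 61], [713, -122, 48], [716, -124, 59], [660, -127, 61], [674, -127, 60], [644, -127, 55], [681, -127, 59], [708, -127, 62], [666, -128, 53], [719, -128, 61], [644, -128, 45], [724, -128, 56], [646, -130, 62], [670, -130, 62], [667, -130, 59], [687, -130, 61], [702, -131, 60], [692, -131, 57], [716, -131, 59], [715, -132, 51], [659, -133, 63], [651, -134, 57], [658, -134, 57], [664, -134, 57], [695, -134, 59], [719, -134, 61], [709, -134, 58], [700, -135, 55], [644, -137, 58], [683, -137, 62], [652, -137, 54], [665, -137, 55], [678, -137, 57], [712, -138, 60], [702, -138, 58], [707, -138, 56]]
```

```bash
cat >> h.py <<'E'
from scipy.spatial.transform import Rotation as Ro
def Rd(yaw,tilt):  # tool leaning: tips lead towards heading yaw
    n=np.array([np.cos(yaw),np.sin(yaw),0]); l=np.array([-n[1],n[0],0])
    z=np.sin(tilt)*n-np.cos(tilt)*np.array([0,0,1]); return np.column_stack([np.cross(l,z),l,z])
def go(p0,R0,p,R,tag=""):
    r=Ro.from_matrix(R0.T@R).as_rotvec(); s=R0.T@(np.array(p)-p0)/.04
    print(tag,np.round(r,3).tolist(),np.round(s,3).tolist())
def now():
    s=readout.read_state(); return np.array(s["tcp_pos"]),np.array(s["tcp_rot"]),s
E
python3 - <<'E'
from h import *
p,R,s=now(); D=np.radians
go(p,R,[.30,.55,.36],R,"up"); go(p,R,[.45,.30,.36],Rd(D(-3),0),"mid")
# tin yaw refined: near-edge and side-edge line fits of top face
P=np.load("topP.npy"); Q=P[170:228,240:295].reshape(-1,3); Q=Q[(Q[:,2]>.185)&(Q[:,2]<.215)]
for ax in(0,1):
  for sg in(1,-1):
    o=1-ax; c=np.median(Q[:,o]); pts=[]
    for b in np.linspace(c-.038,c+.038,16):
        k=Q[abs(Q[:,o]-b)<.003]; pts.append((b,sg*np.max(sg*k[:,ax])))
    f=np.polyfit(*np.array(pts).T,1); print(ax,sg,np.degrees(f[0]),np.polyval(f,c))
E
```

```text
up [0.0, 0.0, 0.0] [-1.556, -1.285, -3.877]
mid [-0.001, -0.0, -0.347] [-7.444, -5.582, -3.872]
0 1 3.4053505951672376 0.5548776917817347
0 -1 2.165619315461018 0.464608578065417
1 1 -1.932656927848048 -0.0037620241669787044
1 -1 -1.1536602107059208 -0.09238580854612334
```

Request:
{"fn": "apply_moves", "kwargs": {"plan": [[[0,0,0,-0.8,-0.6,-2,0.36],[0,0,0,-1.5,-1.2,-3.8,0.36],[0,0,-0.1,-3,-2.3,-3.9,0.36],[0,0,-0.2,-4.5,-3.4,-3.9,0.36],[0,0,-0.3,-6,-4.5,-3.9,0.36],[0,0,-0.35,-7.4,-5.6,-3.9,0.36],[0,0,-0.35,-7.4,-5.6,-3.9,0.36],[0,0,-0.35,-7.4,-5.6,-3.9,0.36]]]}}

```text
time_s: 1.1
tcp_pos: [0.4503, 0.296, 0.3619]
tcp_rot: [[-0.998, 0.056, 0.001], [0.056, 0.998, -0.0], [-0.001, -0.0, -1.0]]
ft_force: [-0.3, 0.6, -0.0]
finger_gap: 0.0606
grip_force: 0.0
```

Run:
```python
from h import *
p,R,s=now(); D=np.radians
print(p,R[:,1],s["q"],s["finger_gap"],s["time_s"])
go(p,R,[.43,-.046,.36],Rd(D(-2.2),D(28)),"over")
```

```text
[0.45030396 0.29601386 0.36188611] [ 5.60315470e-02  9.98428997e-01 -6.64710876e-05] [-0.91689998  0.08967816  0.23508513  1.70777636 -0.02084414  1.34614331
  0.83664399] 0.06057485932531469 1.1
over [-0.004, -0.488, -0.017] [0.028, -8.565, 0.048]
```

Request:
{"fn": "apply_moves", "kwargs": {"plan": [[[0,0,0,0,-1.5,0,0.36],[0,-0.05,0,0,-3,0,0.36],[0,-0.2,0,0,-4.5,0,0.36],[0,-0.35,-0.02,0,-6,0,0.36],[0,-0.49,-0.02,0,-7.4,0,0.36],[0,-0.49,-0.02,0.03,-8.56,0.05,0.36],[0,-0.49,-0.02,0.03,-8.56,0.05,0.36],[0,-0.49,-0.02,0.03,-8.56,0.05,0.36]]]}}

```text
time_s: 2.1
tcp_pos: [0.4298, -0.0423, 0.3594]
tcp_rot: [[-0.882, 0.033, 0.47], [0.027, 0.999, -0.019], [-0.47, -0.005, -0.882]]
ft_force: [-0.4, -0.2, 0.3]
finger_gap: 0.0598
grip_force: 0.0
```

Run:
```python
from h import *
p,R,s=now(); D=np.radians
print(p,R,s["q"],s["finger_gap"],s["time_s"])
go(p,R,[.435,-.048,.1],Rd(D(-2.2),D(28)),"d1")
go(p,R,[.435,-.048,.019],Rd(D(-2.2),D(28)),"down")
```

```text
[ 0.42975476 -0.04226677  0.3593852 ] [[-0.88204816  0.03256987  0.47003217]
 [ 0.02652644  0.99945836 -0.01947661]
 [-0.47041193 -0.00471102 -0.88243437]] [-0.51430047 -0.49073958  0.24398586  2.2278678   0.32257301  0.94074257
  1.1371018 ] 0.05975791288741644 2.1
d1 [-0.001, 0.001, 0.007] [2.931, -0.108, 5.787]
down [-0.001, 0.001, 0.007] [3.884, -0.099, 7.574]
```

Request:
{"fn": "apply_moves", "kwargs": {"plan": [[[0,0,0,0.5,-0.1,1,0.36],[0,0,0,1,-0.1,2,0.36],[0,0,0,1.5,-0.1,3,0.36],[0,0,0,2,-0.1,4,0.36],[0,0,0,2.5,-0.1,5,0.36],[0,0,0,2.9,-0.1,5.8,0.36],[0,0,0,2.9,-0.1,5.8,0.36],[0,0,0,2.9,-0.1,5.8,0.36]]]}}

```text
time_s: 3.1
tcp_pos: [0.422, -0.0373, 0.2109]
tcp_rot: [[-0.882, -0.002, 0.471], [-0.017, 0.999, -0.028], [-0.471, -0.033, -0.882]]
ft_force: [0.2, 0.3, 0.5]
finger_gap: 0.0599
grip_force: 0.0
```

Run:
```python
from h import *
p,R,s=now(); D=np.radians
print(p,R,s["q"],s["ft_force"],s["time_s"])
go(p,R,[.435,-.048,.019],Rd(D(-2.2),D(28)),"down")
c,P=grab("side"); save("s1.png",c);
```

```text
[ 0.4219998  -0.03733191  0.21091036] [[-0.88202132 -0.00228772  0.47120395]
 [-0.01741032  0.99946363 -0.027737  ]
 [-0.47088775 -0.03266844 -0.88158805]] [ 0.32404499 -0.27560216 -0.37806193  2.45482696 -0.09494186  0.45618106
  1.59000809] [0.24634302 0.30429487 0.54163462] 3.1
down [-0.01, 0.003, 0.051] [1.977, -0.111, 4.39]
```

View pics/s1.png

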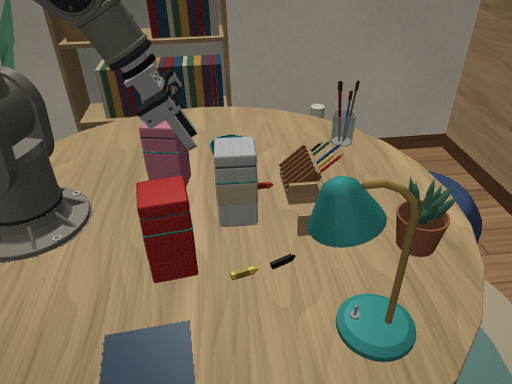

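The arm hit its elbow limit (q4) at this lean: the picture shows the gripper near pixel (175,120), still level with the tin tops. I'll fit a kinematic model from the recorded states, so I can choose a lean that can be reached.

```bash
cat > kin.py <<'E'
import numpy as np, itertools
from scipy.spatial.transform import Rotation as Ro
from scipy.optimize import least_squares
q=[[-1.321,.426,.074,1.606,-.034,1.111,-.067],
[-0.91689998,0.08967816,0.23508513,1.70777636,-0.02084414,1.34614331,0.83664399],
[-0.51430047,-0.49073958,0.24398586,2.2278678,0.32257301,0.94074257,1.1371018],
[0.32404499,-0.27560216,-0.37806193,2.45482696,-0.09494186,0.45618106,1.59000809]]
p=[[.2626,.6214,.2049],[.4503,.2960,.3619],[.42975,-.04227,.35939],[.4220,-.03733,.2109]]
R=[[[-.92112,.38927,-.00036],[.38927,.92112,-.00105],[-.00008,-.0011,-1]],
[[-.998,.056,.001],[.056,.998,0],[-.001,0,-1]],
[[-.88205,.03257,.47003],[.02653,.99946,-.01948],[-.47041,-.00471,-.88243]],
[[-.88202,-.00229,.4712],[-.01741,.99946,-.02774],[-.47089,-.03267,-.88159]]]
q,p,R=map(np.array,(q,p,R))
def fk_rots(q,s,a,b):
    M=Ro.from_euler("z",s[0]*q[0]+a); out=[Ro.identity(),M]
    for i in range(1,7):
        M=M*Ro.from_euler("y" if i%2 else "z",s[i]*q[i]+(b if i==6 else 0)); out.append(M)
    return [m.as_matrix() for m in out]
def err(x,s): return np.concatenate([(fk_rots(q[k],s,*x)[-1]-R[k]).ravel() for k in range(4)])
if __name__=="__main__":
    res=[]
    for s in itertools.product([1,-1],repeat=7):
        for x0 in itertools.product([0,1.57,3.14,-1.57],repeat=2):
            if np.linalg.norm(err(x0,s))<2.5: res.append((least_squares(err,x0,args=(s,)),s))
    res.sort(key=lambda r:r[0].cost)
    for r,s in res[:4]: print(r.cost,s,r.x)
    r,s=res[0]; 
    A=[];B=[]
    for k in range(4):
        M=fk_rots(q[k],s,*r.x)
        # base z, after q1 x, after q2 z & x, after q4 z & x, after q6 z & x
        A.append(np.column_stack([M[0][:,2],M[1][:,0],M[3][:,2],M[3][:,0],M[5][:,2],M[5][:,0],M[7][:,2],M[6][:,0]])); B.append(p[k])
    t,rs,rk,sv=np.linalg.lstsq(np.vstack(A),np.concatenate(B),rcond=None); print(t,rk,sv,np.abs(np.vstack(A)@t-np.concatenate(B)).max())
    A=np.vstack(A)[:,[0,2,4,6]]; t=np.linalg.lstsq(A,np.concatenate(B),rcond=None)[0]; print(t,np.abs(A@t-np.concatenate(B)).max())
E
python3 kin.py
```

```text
1.4148002686432947e-06 (-1, 1, -1, 1, -1, 1, -1) [-7.15831753e-05  1.57086221e+00]
1.4148002686436425e-06 (-1, 1, -1, 1, -1, 1, -1) [-7.15831074e-05  1.57086221e+00]
1.4148002686437335e-06 (-1, -1, -1, -1, -1, -1, -1) [3.14152107 4.71245487]
1.4148002686437447e-06 (-1, -1, -1, -1, -1, -1, -1) [-3.14166424 -1.57073044]
[ 0.45236035 -0.03838532  0.63721058 -0.0661809   0.56686205  0.10140043
  0.50753524 -0.04491255] 8 [3.93411075 3.92091147 0.66455845 0.60198442 0.40758809 0.32336992
 0.22327525 0.15701812] 0.07062505506057361
[0.31058876 0.59254241 0.48161439 0.43590433] 0.06417607917385995
```

Run:
```python
from kin import *
s=(-1,1,-1,1,-1,1,-1); x=(0,np.pi/2)
A=[]
for k in range(4):
    M=fk_rots(q[k],s,*x)
    A.append(np.column_stack([M[0][:,2],M[1][:,0],M[2][:,1],M[3][:,2],M[4][:,1],M[5][:,2],M[6][:,1],M[7][:,2]]))
A=np.vstack(A);b=p.ravel()
t=np.linalg.lstsq(A,b,rcond=None)[0]; print(t.round(4),np.abs(A@t-b).max())
saw=np.array([.317,.081,.1925,.4,-.1685,.4,.1363,.25])
for sg in(1,-1):
    k=saw.copy(); k[[2,4,6]]*=sg; print(sg,(A[:,:7]@k[:7]-b+A[:,7]*t[7]).round(3))
```

```text
[ 2.838e-01 -3.000e-04 -2.800e-02  5.544e-01 -3.550e-02  4.936e-01
 -7.000e-04  3.653e-01] 0.0004369678155336232
1 [-0.24  -0.004 -0.061 -0.207  0.134 -0.097 -0.07   0.238 -0.129  0.119
  0.177 -0.051]
-1 [ 0.071 -0.084 -0.072  0.057 -0.051 -0.104  0.114 -0.027 -0.036 -0.022
 -0.125 -0.078]
```

```bash
cat >> kin.py <<'E'
S=(-1,1,-1,1,-1,1,-1); T=[.2838,-.0003,-.028,.5544,-.0355,.4936,-.0007,.3653]
LO=np.array([-2.85,-.5,-1.23,.21,-1.02,.16,-2.73]); HI=np.array([2.85,2.14,1.37,2.46,4.16,2.05,2.73])
def fk(q):
    M=fk_rots(q,S,0,np.pi/2)
    c=[M[0][:,2],M[1][:,0],M[2][:,1],M[3][:,2],M[4][:,1],M[5][:,2],M[6][:,1],M[7][:,2]]
    return np.column_stack(c)@T,M[7]
def ik(pd,Rm,seeds):
    best=None
    for s0 in seeds:
        r=least_squares(lambda x:np.r_[(fk(x)[0]-pd)*10,(Rm.T@fk(x)[1]-np.eye(3)).ravel()],np.clip(s0,LO+.006,HI-.006),bounds=(LO+.005,HI-.005))
        if best is None or r.cost<best.cost: best=r
    return best
E
cat > scan.py <<'E'
from kin import *
from h import Rd
D=np.radians
seeds=[q[2],q[3],[0,-.3,0,2.4,0,.5,1.6]]
def rot(yaw,tilt,roll): 
    n=np.array([np.cos(yaw),np.sin(yaw),0]); return Ro.from_rotvec(n*roll).as_matrix()@Rd(yaw,tilt)
if __name__=="__main__":
  for x in(.445,.457,.475,.5):
    for roll in(0,6,-6,-12):
        out=[]
        for th in(14,16,18,20,22,25,28):
            r=ik(np.array([x,-.048,.02]),rot(D(-2.2),D(th),D(roll)),seeds); e=np.linalg.norm(fk(r.x)[0]-[x,-.048,.02])*1000
            out.append((th,round(float(e),1)))
        print(x,roll,out)
E
python3 scan.py
```

```text
0.445 0 [(14, 0.0), (16, 0.0), (18, 0.0), (20, 0.7), (22, 2.4), (25, 4.9), (28, 7.3)]
0.445 6 [(14, 0.0), (16, 0.0), (18, 0.0), (20, 0.1), (22, 1.7), (25, 4.2), (28, 6.6)]
0.445 -6 [(14, 0.0), (16, 0.0), (18, 0.0), (20, 0.9), (22, 2.6), (25, 5.1), (28, 7.6)]
0.445 -12 [(14, 0.0), (16, 0.0), (18, 0.0), (20, 0.8), (22, 2.5), (25, 5.0), (28, 7.4)]
0.457 0 [(14, 0.0), (16, 0.0), (18, 0.0), (20, 0.0), (22, 0.8), (25, 3.3), (28, 5.8)]
0.457 6 [(14, 0.0), (16, 0.0), (18, 0.0), (20, 0.0), (22, 0.2), (25, 2.7), (28, 5.2)]
0.457 -6 [(14, 0.0), (16, 0.0), (18, 0.0), (20, 0.0), (22, 1.1), (25, 3.6), (28, 6.1)]
0.457 -12 [(14, 0.0), (16, 0.0), (18, 0.0), (20, 0.0), (22, 0.9), (25, 3.4), (28, 5.9)]
0.475 0 [(14, 0.0), (16, 0.0), (18, 0.0), (20, 0.0), (22, 0.0), (25, 1.0), (28, 3.6)]
0.475 6 [(14, 0.0), (16, 0.0), (18, 0.0), (20, 0.0), (22, 0.0), (25, 0.4), (28, 2.9)]
0.475 -6 [(14, 0.0), (16, 0.0), (18, 0.0), (20, 0.0), (22, 0.0), (25, 1.3), (28, 3.8)]
0.475 -12 [(14, 0.0), (16, 0.0), (18, 0.0), (20, 0.0), (22, 0.0), (25, 1.1), (28, 3.6)]
0.5 0 [(14, 0.0), (16, 0.0), (18, 0.0), (20, 0.0), (22, 0.0), (25, 0.0), (28, 0.2)]
0.5 6 [(14, 0.0), (16, 0.0), (18, 0.0), (20, 0.0), (22, 0.0), (25, 0.0), (28, 0.0)]
0.5 -6 [(14, 0.0), (16, 0.0), (18, 0.0), (20, 0.0), (22, 0.0), (25, 0.0), (28, 0.4)]
0.5 -12 [(14, 0.0), (16, 0.0), (18, 0.0), (20, 0.0), (22, 0.0), (25, 0.0), (28, 0.3)]
```

Run:
```python
from scan import *
from h import *
p,R,s=now(); x=np.array(s["q"]); print(p,s["time_s"])
for X,z,th in[(.442,.21,18),(.442,.16,18),(.442,.11,18),(.442,.06,18),(.442,.02,18),(.455,.02,20),(.475,.02,22),(.5,.02,25),(.55,.02,28),(.6,.02,28)]:
    r=ik(np.array([X,-.048,z]),rot(D(-2.2),D(th),0),[x]); x=r.x
    print(X,z,th,np.round((fk(x)[0]-[X,-.048,z])*1000,1),x.round(2))
go(p,R,[.442,-.048,.21],Rd(D(-2.2),D(18)),"a")
go(p,R,[.442,-.048,.10],Rd(D(-2.2),D(18)),"b")
```

```text
[ 0.42158293 -0.03849857  0.21036005] 3.15
0.442 0.21 18 [-0. -0. -0.] [ 0.36 -0.13 -0.38  2.29 -0.05  0.66  1.54]
0.442 0.16 18 [ 0. -0.  0.] [ 0.44 -0.05 -0.48  2.35  0.    0.52  1.49]
0.442 0.11 18 [0. 0. 0.] [ 0.53  0.06 -0.59  2.4   0.16  0.39  1.33]
0.442 0.06 18 [0. 0. 0.] [ 0.45  0.17 -0.54  2.45  0.48  0.26  1.01]
0.442 0.02 18 [ 0. -0. -0.] [ 0.78  0.37 -0.92  2.45  1.2   0.35  0.35]
0.455 0.02 20 [ 0. -0.  0.] [ 0.78  0.39 -0.93  2.45  1.34  0.35  0.21]
0.475 0.02 22 [ 0. -0.  0.] [ 0.77  0.41 -0.92  2.44  1.47  0.36  0.1 ]
0.5 0.02 25 [ 0. -0.  0.] [ 0.75  0.44 -0.91  2.43  1.66  0.38 -0.08]
0.55 0.02 28 [0. 0. 0.] [ 0.72  0.5  -0.89  2.37  1.77  0.41 -0.16]
0.6 0.02 28 [-0.  0.  0.] [ 0.69  0.56 -0.88  2.26  1.66  0.44 -0.01]
a [-0.015, 0.176, 0.048] [-0.443, -0.237, 0.255]
b [-0.015, 0.176, 0.048] [0.851, -0.147, 2.68]
```

Request:
{"fn": "apply_moves", "kwargs": {"plan": [[[-0.01,0.09,0.03,-0.2,-0.1,0.1,0.36],[-0.015,0.176,0.05,-0.44,-0.24,0.25,0.36],[-0.015,0.176,0.05,-0.2,-0.22,0.8,0.36],[-0.015,0.176,0.05,0.1,-0.2,1.3,0.36],[-0.015,0.176,0.05,0.4,-0.18,1.8,0.36],[-0.015,0.176,0.05,0.65,-0.16,2.3,0.36],[-0.015,0.176,0.05,0.85,-0.15,2.68,0.36],[-0.015,0.176,0.05,0.85,-0.15,2.68,0.36]]]}}

```text
time_s: 4.15
tcp_pos: [0.4419, -0.0473, 0.0999]
tcp_rot: [[-0.951, 0.038, 0.308], [0.036, 0.999, -0.011], [-0.308, 0.0, -0.951]]
ft_force: [-0.2, -0.1, 0.1]
finger_gap: 0.06
grip_force: 0.0
```

Run:
```python
from scan import *
from h import *
p,R,s=now(); print(p,R,np.round(s["q"],3),s["ft_force"])
go(p,R,[.442,-.048,.10],Rd(D(-2.2),D(18)),"b")
go(p,R,[.442,-.048,.06],Rd(D(-2.2),D(18)),"c")
go(p,R,[.442,-.048,.02],Rd(D(-2.2),D(18)),"d")
```

```text
[ 0.4419291  -0.04733742  0.09985656] [[-9.50684131e-01  3.81040761e-02  3.07811246e-01]
 [ 3.63928638e-02  9.99273670e-01 -1.13000481e-02]
 [-3.08018251e-01  4.59356346e-04 -9.51380337e-01]] [ 0.344  0.066 -0.415  2.419  0.167  0.356  1.319] [-0.15857894 -0.06215198  0.13682736]
b [0.001, -0.001, 0.0] [-0.003, -0.016, -0.003]
c [0.001, -0.001, 0.0] [0.305, -0.017, 0.949]
d [0.001, -0.001, 0.0] [0.613, -0.017, 1.9]
```

Exactly on target. Continuing down.

Request:
{"fn": "apply_moves", "kwargs": {"plan": [[[0,0,0,0.15,0,0.48,0.36],[0,0,0,0.3,0,0.95,0.36],[0,0,0,0.4,0,1.2,0.36],[0,0,0,0.46,0,1.42,0.36],[0,0,0,0.54,0,1.66,0.36],[0,0,0,0.61,0,1.9,0.36],[0,0,0,0.61,0,1.9,0.36],[0,0,0,0.61,0,1.9,0.36]]]}}

```text
time_s: 5.15
tcp_pos: [0.4432, -0.0488, 0.0215]
tcp_rot: [[-0.95, 0.041, 0.31], [0.039, 0.999, -0.013], [-0.311, -0.0, -0.95]]
ft_force: [-0.7, 0.4, -0.7]
finger_gap: 0.0597
grip_force: 0.0
```

Run:
```python
from scan import *
from h import *
p,R,s=now(); print(p,R,np.round(s["q"],3),s["ft_force"])
go(p,R,[.450,-.049,.02],Rd(D(-2.2),D(20)),"a")
go(p,R,[.457,-.05,.02],Rd(D(-2.2),D(20.5)),"b")
go(p,R,[.470,-.053,.02],Rd(D(-2.2),D(22)),"c")
c,P=grab("side"); save("s2.png",c[60:290,60:330].repeat(2,0).repeat(2,1))
```

```text
[ 0.44319643 -0.0488449   0.02153638] [[-9.49702166e-01  4.09228894e-02  3.10469183e-01]
 [ 3.87966736e-02  9.99162255e-01 -1.30232620e-02]
 [-3.10742039e-01 -3.23048540e-04 -9.50494230e-01]] [ 0.605  0.31  -0.726  2.461  1.098  0.266  0.421] [-0.69949235  0.37608505 -0.73314242]
a [-0.001, -0.033, -0.002] [-0.15, 0.003, 0.089]
b [-0.001, -0.042, -0.002] [-0.317, -0.015, 0.144]
c [-0.001, -0.068, -0.002] [-0.628, -0.076, 0.246]
```

View pics/s2.png

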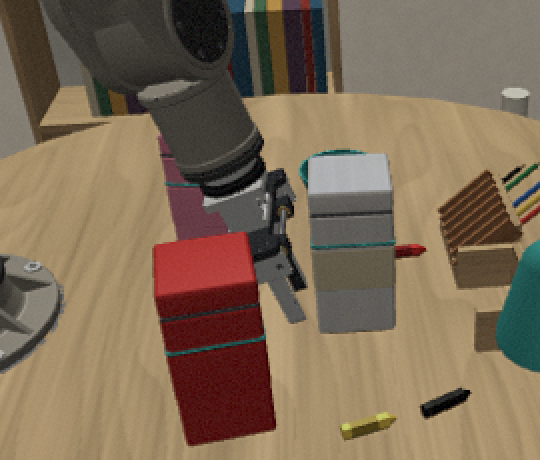

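The fingertips (pixel 300,320) are just short of the tin's foot (318,330), and the body clears the tin. I'll go on to contact and start a slow push.

Request:
{"fn": "apply_moves", "kwargs": {"plan": [[[0,0,0,-0.15,0,0.06,0.36],[0,-0.01,0,-0.22,0,0.1,0.36],[0,-0.03,0,-0.28,0,0.13,0.36],[0,-0.04,0,-0.34,-0.02,0.15,0.36],[0,-0.05,0,-0.42,-0.03,0.18,0.36],[0,-0.055,0,-0.5,-0.05,0.2,0.36],[0,-0.06,0,-0.56,-0.06,0.22,0.36],[0,-0.068,0,-0.63,-0.08,0.25,0.36]]]}}

```text
time_s: 6.2
tcp_pos: [0.4694, -0.0527, 0.0192]
tcp_rot: [[-0.927, 0.04, 0.373], [0.037, 0.999, -0.015], [-0.374, -0.0, -0.928]]
ft_force: [-7.4, 1.7, 3.6]
finger_gap: 0.0601
grip_force: 3.9
```

```bash
cat >> h.py <<'E'
def tin():
    c,P=grab("top"); Q=P.reshape(-1,3)
    Q=Q[(Q[:,2]>.188)&(Q[:,2]<.21)&(Q[:,0]>.455)&(Q[:,0]<.76)&(abs(Q[:,1]+.06)<.09)]
    r=cv2.minAreaRect(Q[:,:2].astype(np.float32)*1000); print("tin",len(Q),r,Q.min(0),Q.max(0)); return c,P
E
python3 - <<'E'
from scan import *
from h import *
p,R,s=now(); print(p,R,np.round(s["q"],3),s["ft_force"])
c,P=tin(); save("t2.png",c[120:270,180:350].repeat(4,0).repeat(4,1)[:600,:800])
for x,y,t in[(.49,-.059,23),(.51,-.065,25)]: go(p,R,[x,y,.02],Rd(D(-2.2),D(t)),x)
E
```

```text
[ 0.46944003 -0.05273265  0.01919921] [[-9.26792836e-01  3.98187145e-02  3.73456167e-01]
 [ 3.69308594e-02  9.99206920e-01 -1.48876350e-02]
 [-3.73752793e-01 -5.69625098e-06 -9.27528355e-01]] [ 0.654  0.36  -0.775  2.457  1.477  0.28   0.074] [-7.44008217  1.69851527  3.64992816]
tin 986 ((523.5897216796875, -51.06572723388672), (91.34171295166016, 93.8039321899414), 87.37747192382812) [ 0.47654629 -0.09841104  0.18825295] [ 0.5702126  -0.00577472  0.20700693]
0.49 [-0.001, -0.018, -0.001] [-0.49, -0.136, 0.176]
0.51 [-0.001, -0.053, -0.001] [-0.959, -0.266, 0.365]
```

View pics/t2.png

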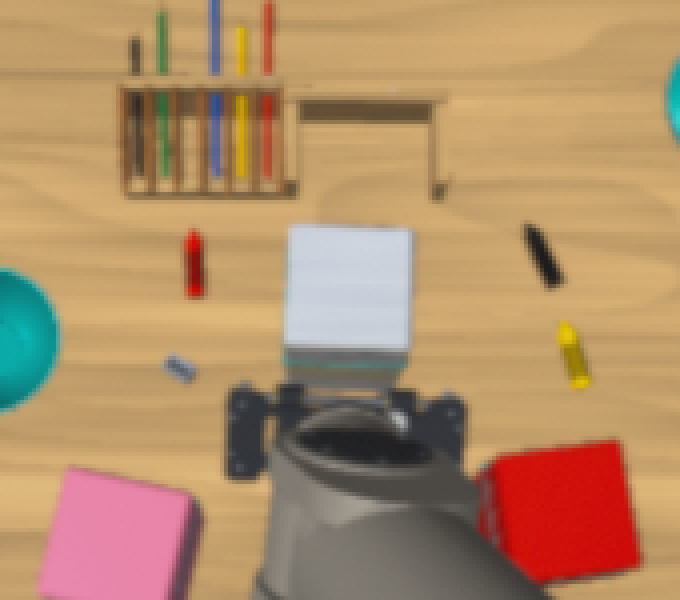

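The top view shows the tin (crop 348,290) square on the fingertips and lined up left of the bay centre (366,150). It moved 13 mm forward and 3 mm right with the tool. The push continues.

Request:
{"fn": "apply_moves", "kwargs": {"plan": [[[0,0,0,-0.12,-0.03,0.04,0.36],[0,-0.005,0,-0.25,-0.07,0.09,0.36],[0,-0.01,0,-0.37,-0.1,0.13,0.36],[0,-0.018,0,-0.49,-0.14,0.18,0.36],[0,-0.027,0,-0.61,-0.17,0.22,0.36],[0,-0.035,0,-0.73,-0.2,0.27,0.36],[0,-0.044,0,-0.85,-0.235,0.32,0.36],[0,-0.053,0,-0.96,-0.27,0.365,0.36]]]}}

```text
time_s: 7.25
tcp_pos: [0.5107, -0.0656, 0.0202]
tcp_rot: [[-0.905, 0.041, 0.423], [0.037, 0.999, -0.017], [-0.424, 0.0, -0.906]]
ft_force: [-3.4, 0.6, -1.7]
finger_gap: 0.0602
grip_force: 1.8
```

Run:
```python
from scan import *
from h import *
p,R,s=now(); print(p,np.round(s["q"],3),s["ft_force"])
tin()
for x,y,t,w in[(.53,-.0725,26,-2),(.55,-.0735,27,-1)]: go(p,R,[x,y,.02],Rd(D(w),D(t)),x)
```

```text
[ 0.51069109 -0.06558264  0.02018902] [ 0.681  0.414 -0.777  2.409  1.66   0.298 -0.053] [-3.43618933  0.64654386 -1.69948497]
tin 980 ((534.9241333007812, -63.26039123535156), (91.84027862548828, 155.33824157714844), 87.8906478881836) [ 0.45585757 -0.11106157  0.18834974] [ 0.6120712  -0.01733805  0.2057478 ]
0.53 [-0.002, -0.016, -0.005] [-0.441, -0.153, 0.211]
0.55 [-0.01, -0.034, -0.021] [-0.895, -0.158, 0.423]
```

Request:
{"fn": "apply_moves", "kwargs": {"plan": [[[0,-0.005,0,-0.11,-0.04,0.05,0.36],[0,-0.01,0,-0.22,-0.08,0.1,0.36],[0,-0.013,0,-0.33,-0.12,0.16,0.36],[0,-0.016,-0.005,-0.44,-0.155,0.21,0.36],[-0.003,-0.02,-0.01,-0.53,-0.157,0.25,0.36],[-0.006,-0.025,-0.013,-0.62,-0.16,0.295,0.36],[-0.008,-0.028,-0.017,-0.71,-0.16,0.335,0.36],[-0.01,-0.03,-0.02,-0.8,-0.16,0.38,0.36]]]}}

```text
time_s: 8.3
tcp_pos: [0.5457, -0.0735, 0.0199]
tcp_rot: [[-0.893, 0.018, 0.45], [0.017, 1.0, -0.008], [-0.45, 0.001, -0.893]]
ft_force: [-3.0, -0.2, -1.7]
finger_gap: 0.06
grip_force: 2.0
```

```bash
sed -i 's/Q\[:,0\]>.455/Q[:,0]>now()[0][0]+.0/' h.py
python3 - <<'E'
from scan import *
from h import *
p,R,s=now(); print(p,R,s["ft_force"])
c,P=tin(); save("t3.png",c[120:270,180:350].repeat(4,0).repeat(4,1)[:600,:800])
for x,y,t,w in[(.57,-.0735,27,-1),(.59,-.0735,27,0)]: go(p,R,[x,y,.02],Rd(D(w),D(t)),x)
E
```

```text
[ 0.54569179 -0.07345118  0.01990492] [[-8.92872064e-01  1.82806341e-02  4.49939213e-01]
 [ 1.66049601e-02  9.99832702e-01 -7.67097132e-03]
 [-4.50004169e-01  6.22026698e-04 -8.93026237e-01]] [-3.00952811 -0.19681879 -1.74198306]
tin 972 ((599.7122802734375, -71.08757781982422), (91.68711853027344, 93.13146209716797), 88.96308898925781) [ 0.55267916 -0.11761963  0.188408  ] [ 0.6459795  -0.02582849  0.20635794]
0.57 [0.0, -0.004, -0.001] [-0.544, 0.01, 0.271]
0.59 [-0.008, -0.004, -0.017] [-0.99, 0.019, 0.496]
```

View pics/t3.png

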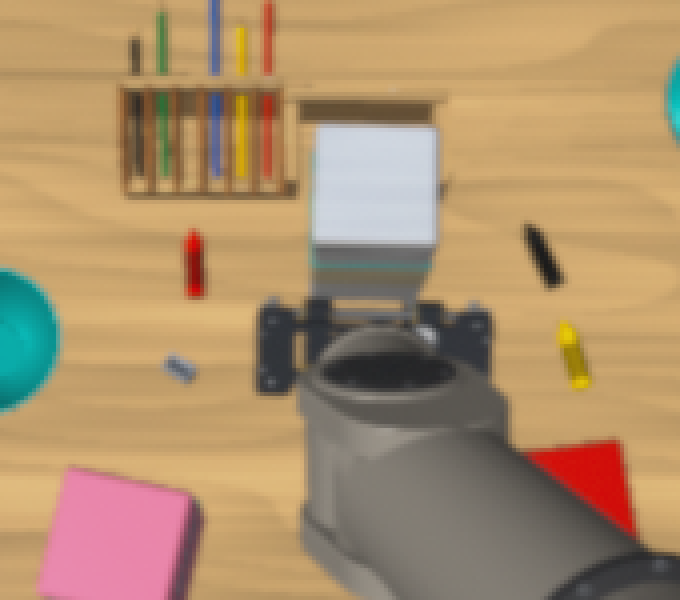

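The tin is at x 0.600, y −0.071 and about 1° off square, just entering the mouth (crop 375,185) with bystanders untouched. I'll push straight in.

Request:
{"fn": "apply_moves", "kwargs": {"plan": [[[0,0,0,-0.12,0,0.06,0.36],[0,0,0,-0.24,0,0.12,0.36],[0,0,0,-0.37,0,0.185,0.36],[0,0,0,-0.49,0,0.245,0.36],[-0.002,0,-0.005,-0.61,0.01,0.305,0.36],[-0.004,0,-0.008,-0.74,0.01,0.37,0.36],[-0.006,0,-0.012,-0.86,0.015,0.43,0.36],[-0.008,0,-0.017,-0.99,0.02,0.495,0.36]]]}}

```text
time_s: 9.35
tcp_pos: [0.5901, -0.0734, 0.0201]
tcp_rot: [[-0.893, -0.001, 0.45], [-0.001, 1.0, 0.0], [-0.45, -0.0, -0.893]]
ft_force: [-3.3, -1.1, -1.5]
finger_gap: 0.0603
grip_force: 2.0
```

Run:
```python
from scan import *
from h import *
p,R,s=now(); print(p,s["ft_force"])
tin()
for x in(.605,.611): go(p,R,[x,-.0735,.02],Rd(0,D(27)),x)
```

```text
[ 0.59010721 -0.07341367  0.02005738] [-3.26734083 -1.13717364 -1.53691918]
tin 930 ((643.2053833007812, -70.1009292602539), (89.40315246582031, 92.25487518310547), 89.62523651123047) [ 0.59706895 -0.11500493  0.18834378] [ 0.68956544 -0.02561887  0.20571655]
0.605 [0.0, -0.005, 0.001] [-0.332, -0.002, 0.169]
0.611 [0.0, -0.005, 0.001] [-0.466, -0.003, 0.236]
```

Request:
{"fn": "apply_moves", "kwargs": {"plan": [[[0,0,0,-0.1,0,0.05,0.36],[0,0,0,-0.2,0,0.1,0.36],[0,0,0,-0.3,0,0.15,0.36],[0,0,0,-0.35,0,0.175,0.36],[0,0,0,-0.39,0,0.195,0.36],[0,0,0,-0.43,0,0.215,0.36],[0,0,0,-0.45,0,0.225,0.36],[0,0,0,-0.46,0,0.23,0.36]]]}}

```text
time_s: 10.4
tcp_pos: [0.6103, -0.0733, 0.0202]
tcp_rot: [[-0.893, -0.0, 0.45], [-0.0, 1.0, 0.0], [-0.45, 0.0, -0.893]]
ft_force: [-4.0, -0.0, -1.9]
finger_gap: 0.0603
grip_force: 2.0
```

Run:
```python
from h import *
p,R,s=now(); print(p,s["ft_force"])
c,P=tin(); save("t4.png",c[120:270,180:350].repeat(4,0).repeat(4,1)[:600,:800])
```

```text
[ 0.61034989 -0.07332861  0.02015196] [-4.04751424 -0.0485513  -1.90091329]
tin 917 ((663.449951171875, -70.33805084228516), (90.06713104248047, 91.17012786865234), 89.53153991699219) [ 0.61755419 -0.11567561  0.18814143] [ 0.70900935 -0.0255429   0.20726388]
```

View pics/t4.png

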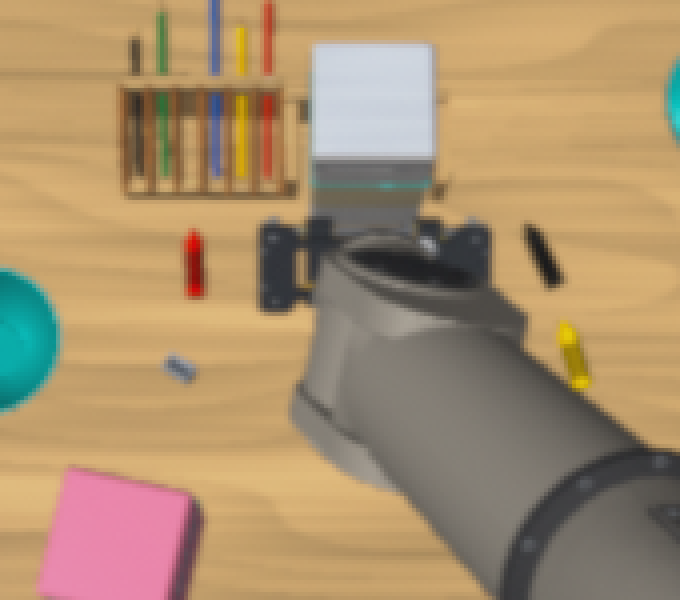

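The tin stands square in the bay (crop 373,100), about 2–3 mm short of the board, with no contact force yet. I'll nudge it gently until it touches.

Request:
{"fn": "apply_moves", "kwargs": {"plan": [[[0,0,0,-0.01,0,0.005,0.36],[0,0,0,-0.02,0,0.01,0.36],[0,0,0,-0.03,0,0.015,0.36],[0,0,0,-0.04,0,0.02,0.36],[0,0,0,-0.05,0,0.025,0.36],[0,0,0,-0.06,0,0.03,0.36],[0,0,0,-0.065,0,0.033,0.36],[0,0,0,-0.065,0,0.033,0.36]]]}}

```text
time_s: 11.45
tcp_pos: [0.6132, -0.0733, 0.0201]
tcp_rot: [[-0.893, -0.001, 0.45], [-0.0, 1.0, 0.0], [-0.45, 0.0, -0.893]]
ft_force: [-4.5, 0.2, -2.5]
finger_gap: 0.0602
grip_force: 2.3
```

Request:
{"fn": "apply_moves", "kwargs": {"plan": [[[0,0,0,-0.01,0,0.005,0.36],[0,0,0,-0.02,0,0.01,0.36],[0,0,0,-0.03,0,0.015,0.36],[0,0,0,-0.04,0,0.02,0.36],[0,0,0,-0.045,0,0.023,0.36],[0,0,0,-0.045,0,0.023,0.36],[0,0,0,-0.045,0,0.023,0.36],[0,0,0,-0.045,0,0.023,0.36]]]}}

```text
time_s: 12.45
tcp_pos: [0.614, -0.0731, 0.0194]
tcp_rot: [[-0.894, -0.001, 0.448], [-0.0, 1.0, 0.001], [-0.448, 0.0, -0.894]]
ft_force: [-14.6, 0.5, 1.5]
finger_gap: 0.0598
grip_force: 6.6
```

The force rose to 14.6 N while the tool moved less than 1 mm, so the tin is against the board. Backing off.

Request:
{"fn": "apply_moves", "kwargs": {"plan": [[[0,0,0,0.1,0,-0.05,0.36],[0,0,0,0.2,0,-0.1,0.36],[0,0,0,0.4,0,-0.2,0.36],[0,0,0,0.6,0,-0.3,0.36],[0,0,0,0.8,0,-0.4,0.36],[0,0,0,0.9,0,-0.45,0.36],[0,0,0,0.9,0,-0.45,0.36],[0,0,0,0.9,0,-0.45,0.36]]]}}

```text
time_s: 13.45
tcp_pos: [0.5754, -0.0734, 0.0201]
tcp_rot: [[-0.893, -0.0, 0.45], [-0.0, 1.0, 0.0], [-0.45, 0.0, -0.893]]
ft_force: [-0.4, -0.4, -0.1]
finger_gap: 0.0603
grip_force: 0.0
```

Run:
```python
from h import *
p,R,s=now(); print(p,s["ft_force"])
c,P=tin(); save("t5.png",c[120:270,180:350].repeat(4,0).repeat(4,1)[:600,:800])
```

```text
[ 0.57536236 -0.07336205  0.02011555] [-0.43339358 -0.40538577 -0.08442199]
tin 926 ((665.897705078125, -70.34052276611328), (89.87361145019531, 93.1075668334961), 89.68232727050781) [ 0.61942534 -0.1154987   0.18845175] [ 0.71269955 -0.02562941  0.20600815]
```

View pics/t5.png

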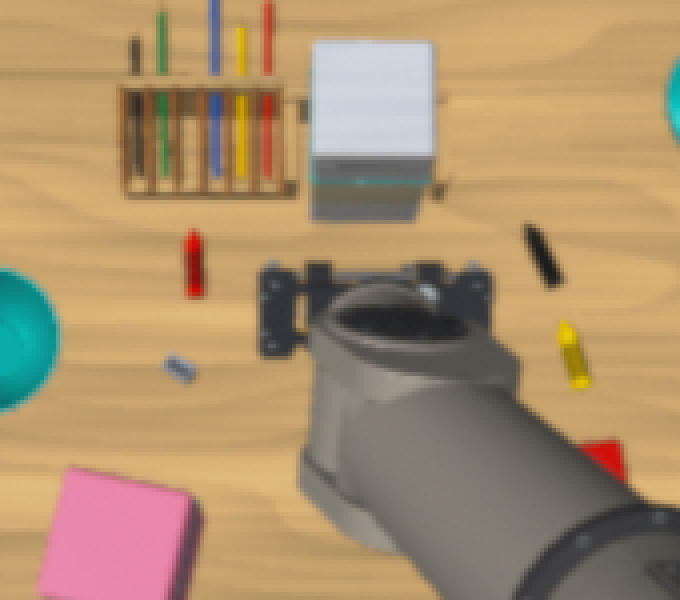

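The tin (crop 373,100) is square and home, at x 0.666, y −0.070 (rack x about −0.046). The gripper is clear of it and the bystanders haven't moved.

```bash
python3 -c "
from bench import job
print(job.finish_job())"
```

```text
the job is handed in; nothing more can be done
None
```

The tin is in the bay, upright, within about 0.5° of square and touching the back board; nothing else was moved as far as the pictures show. I handed the job in, but it returned no verdict.

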